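# Set the air gap under a graphics board on a rework station

## Task

The graphics board clamped in the rework station is about to be reworked, and the preheater plate under it has to be set. Wind the plate up with the red-gripped handwheel until you feel it come up against the cooler studs under the board, without straining the board, then back the wheel off a quarter turn to leave an air gap, and let go. Keep the hand off the board and the white heater head above it, and do not disturb the loose things round the station.

Things in the scene. Friction and masses are not known exactly. Their poses are not given: they have to be found in the camera images.
- rework_station: Board rework station, fixed to the table, wheel end to the robot's right. Origin on the table straight below the handwheel's centre; x points from the wheel back through the station, y to the left of an operator who faces the wheel. Base x -75 to 310, y -105 to 105 mm. Board in two rails over the preheater plate (|y| 72 to 100, x 65 to 245, tops at z 193); head's column at x 287, 350 high.
- wheel_hub (a point): Centre of the front face of the grey handwheel, 114 mm across, 75 mm above the table. z is the wheel's axis, out of the face at the operator, leaning 30 degrees from vertical to the station's -x side. x points from the centre to the crank grip and turns with the wheel.
- handwheel (a joint): Handwheel angle (rad), growing clockwise as the operator sees its face, which raises the plate: 20 mm a turn. Stiff to turn (1 to 3 N at the grip); stays where left. One to three free turns remain at the start; then the plate meets the studs and the wheel tightens within about 10 degrees. The board feels 14 times the extra force put on the grip along its circle; 250 N strains it.
- grip_mid (a point): Middle of the red crank grip: a barrel 19 mm thick, 40 long, parallel to the wheel's axis, 45 mm from it; its middle 26 mm in front of the wheel's face. It spins freely on its pin, so the hand need not turn with the wheel. z points along it, away from the wheel. The heater head overhangs the wheel and stops a hand pointing straight down; one leaned along the wheel's axis clears it all round.
- preheater_plate: Preheater plate, aluminium with 16 dark square tiles, 130 (x) x 124 (y) x 16 mm, level, moved up and down only by the handwheel. Origin at the centre of its top face; axes as the station's.
- circuit_board: Green graphics board, 160 (x) x 150 (y) x 2 mm, clamped level in the rails. Origin at the centre of its underside, 172 mm above the table; axes as the station's. Four brass cooler studs go through it round the chip and reach 6 to 14 mm below its underside, all alike; how far differs from card to card and cannot be measured beforehand.
- heater_head: White heater head, cold, fixed above the board and the rear of the wheel. Origin and axes are the station's: the head fills x 22 to 172, y -55 to 55, z 248 to 303 mm; its dark boom runs back from it at z 312 to 330.
- magnet_dish: Small grey dish with screws, 74 mm across, 19 high, loose on the table left of the wheel as the operator sees it; to be left alone. Origin at the centre of its underside.
- chip_clamshell: Clear clamshell with the new chip, 44 x 46 x 5 mm, loose on the table right of the wheel as the operator sees it; to be left alone. Origin at the centre of its underside.
- heatsink: Aluminium heatsink with fins, 40 x 40 x 24 mm, loose on the table right of the station as the operator sees it; to be left alone. Origin at the centre of its underside.

How it is judged (in metres and radians):
On the way, in this order (a step that is already met when the one before it is completed fails the run):
1. the plate has been wound up against the studs of the board (more than 15 N) (contact force between preheater_plate and circuit_board above 15 N), for 0.1 s.
2. the wheel has been backed off about a quarter turn (air gap 2.8 to 6.4 mm) (z of cooler_studs_c0 in the frame of preheater_plate between 0.0098 and 0.0134 m and linear speed of preheater_plate below 0.002 m/s), for 0.2 s.
At the end, for the whole second after the job is handed in: the plate stands still, the wheel about a quarter turn back from the stop: an air gap of 2.8 to 6.4 mm between plate and studs; dish, clamshell and heatsink upright and within 15 mm of where they were (all of step 2 and angle between each of magnet_dish, chip_clamshell, heatsink's own z axis and vertical below 0.2 rad); the robot touches nothing.
It fails at once if the board is strained (more than 250 N between plate and board) (contact force between preheater_plate and circuit_board above 250 N).
It fails at once if hand or arm presses on the board or the heater head (contact force between any of the fingers, the arm and circuit_board above 3 N or contact force between any of the fingers, the arm and heater_head above 3 N).
It fails at once if the dish, the clamshell or the heatsink is moved (more than 15 mm) (distance of any of magnet_dish, chip_clamshell, heatsink from where it was at the start of the episode above 0.015 m).
It also fails if it takes over 72 s, if anything falls off the work surface, if the arm or the gripper's body presses on something with over 40 N, if the wrist force passes 120 N, or if a joint passes its speed limit or range.

## Robot

A 7-joint arm with a two-finger parallel gripper is mounted at the origin on a cart in front of the work surface, level with it; the furniture and walls round the work are solid. World frame = base frame: x ahead of the robot, y to its left, z up, the work surface at z = 0. Lengths are in mm, angles in rad, forces in N, time in s.
With the tool pointing down it reaches from about 400 to 875 mm from the base axis. Payload 4.4 kg.
Tool frame: the origin (TCP) lies at the very end of the fingers, on their centre line; the grasp point (between the pads) lies 19 mm behind it; z points along the fingers, y is the line along which they close (so a half turn about z gives the same grasp; the last joint's range is limited). The gripper opens to 85 mm and grips with 20 to 120 N. Pads are 22 mm wide; open, the fingers measure 114 mm over their backs; the gripper's body (76 mm by 85 mm) begins 54 mm behind the grasp point. The pads swing forward as they close: fully open they stand 13 mm farther back than shut.
Start: joints at [-1.298, 0.628, 0.038, 1.517, -0.027, 0.996, -0.02], TCP at [216.008, 613.073, 231.313] pointing down, gripper open.
Joint ranges: [-3.06, 3.06], [-0.37, 2.12], [-1.25, 1.32], [0.18, 2.47], [-1.1, 4.24], [0.23, 1.98], [-2.94, 2.94]. Speed limits (rad/s): [2.57, 2.57, 3.14, 3.14, 3.14, 3.14, 3.14].

## Interface

Orientations are given as [roll, pitch, yaw] about the fixed x, y, z axes, in that order (R = Rz(yaw) Ry(pitch) Rx(roll)).
In Python, from cell import monitor, viewer, workorder gives the robot as it stands.
- The arm moves only by the tool arm_command, never from a script. Its argument "series" is one flat list of numbers, 5 for each row, row after row: the opening in per cent of the stroke, from 0 (shut) to 100 (fully open), then the shift along the tool's x, y, z in cm, then the turn about the tool's z in degrees. In form: [claw, x, y, z, roll, claw, x, y, z, roll, ...]. A call has exactly 5 rows; each row is the pose to reach, as a shift and turn from the pose commanded when the call began, along the tool's axes at that moment; what a row does not reach only later rows make up. A row lasts 1/12 s, in which the tool goes at most 41.7 mm and 7.16 degrees, less where a joint would pass 70% of its speed; a pose out of reach is approached as far as the arm can. A call with a gripper value outside its range is refused whole. The fingers move at their own pace and stop on an object; the grip force is fixed at half the most. Time passes only in rows, so rows that repeat a pose let the fingers close, or fill a call up. It gives the time, the measured TCP pose, the force, the opening and the grip force at its end, in the units of the state.
- monitor.read_state(): the state, without advancing time (a new reading comes with each control period).
- viewer.get_image(name): name is "scene" or "top" or "wrist"; returns (picture, depth): 480x640x3 uint8, red, green, blue; 480x640 float32, mm along the optical axis (not along the pixel's ray), 0 where there is no reading.
- viewer.camera_model(name): a dict with "mtx" (3x3 intrinsics, pixels), "R" (3x3) and "t" (3): a world point X has camera coordinates R X + t. Camera axes: x right, y down, z forward; pixel columns grow to the right and rows downward; lengths in mm; the calibration is good to about 2 mm. The wrist camera is an equidistant fisheye: a pixel r from the principal point sees the ray r / f radians off the axis. A picture is of the moment at which its call begins: read the wrist's pose just before it. camera_model takes no time and is no camera call; for the wrist camera it gives the pose at the moment of the call.
- workorder.finish_job(): hands the job in; it is judged then, once.
The state is a dict: "clock": time; "qpos": joint angles; "qd": joint speeds; "tau": joint torques, N m; "eef_pos": TCP position; "tool_rot": TCP orientation; "force": force on the tool from outside, world axes, zero at the start; "torque": the same for the moment, N m; "width": finger opening in mm; "gripper_force": force on a finger pad.
Only numpy, scipy, OpenCV 4.12 (cv2) and the standard library are available. Lean on these libraries where they do the work, as an engineer would, in place of code of your own. Each camera call takes 0.05 s, during which the arm holds its last target. There are 200 camera calls.

## Working session

There is one attempt and no reset: what is moved stays moved. The work goes in short steps, Python scripts to look and compute and a tool call to move; the robot and the scene stay as the last step left them, time stands still between calls to the robot, and variables do not carry over. Pictures are saved under pics/ and viewed, at most 10 in all, crops included, and the job is handed in when it is done.

Besides the shell and the picture viewer there is one more tool, called after "Request:" in YAML: its name, and indented under it one key for each argument. arm_command: Moves the arm, as the interface text tells. Its arguments: {"type":"object","properties":{"series":{"type":"array","items":{"type":"number"}}},"required":["series"]}

```bash
mkdir -p pics; ls; python3 - <<'E'
from cell import monitor, viewer, workorder
import cv2,numpy as np
s=monitor.read_state();print({k:np.round(v,3) for k,v in s.items()})
for n in("scene","top"):
    p,d=viewer.get_image(n);cv2.imwrite(f"pics/{n}0.png",p[:,:,::-1]);np.save(f"pics/{n}0.npy",d)
    m=viewer.camera_model(n);print(n,{k:np.round(v,3).tolist() for k,v in m.items()} )
print(viewer.camera_model("wrist"))
E
```

```text
pics
{'clock': np.float64(0.0), 'qpos': array([-1.298,  0.629,  0.038,  1.518, -0.027,  0.996, -0.02 ]), 'qd': array([-0.001,  0.001, -0.002,  0.002, -0.001,  0.   ,  0.002]), 'tau': array([-0.0000e+00, -5.6339e+01,  1.2260e+00, -1.9345e+01,  1.1000e-02,
        1.1000e-02, -0.0000e+00]), 'eef_pos': array([215.814, 612.489, 230.405]), 'tool_rot': array([-3.14 ,  0.   ,  2.803]), 'force': array([-0.325, -0.019, -0.169]), 'torque': array([-0.009, -0.008,  0.067]), 'gripper_force': np.float64(0.0), 'width': np.float64(85.098)}
scene {'mtx': [[469.436, 0.0, 317.132], [0.0, 469.436, 240.789], [0.0, 0.0, 1.0]], 'R': [[0.652, -0.758, 0.004], [-0.293, -0.256, -0.921], [0.7, 0.599, -0.389]], 't': [-463.329, 248.276, 587.99]}
top {'mtx': [[612.514, 0.0, 320.662], [0.0, 612.514, 238.522], [0.0, 0.0, 1.0]], 'R': [[0.027, -0.999, -0.031], [-0.996, -0.024, -0.087], [0.086, 0.034, -0.996]], 't': [-124.688, 572.074, 1082.799]}
{'mtx': array([[371.64829954,   0.        , 318.37307647],
       [  0.        , 371.64829954, 243.2788416 ],
       [  0.        ,   0.        ,   1.        ]]), 'R': array([[ 0.33291711,  0.94295332, -0.00228894],
       [ 0.90357362, -0.31831772,  0.2867552 ],
       [ 0.26966815, -0.09753394, -0.95800116]]), 't': array([-648.39710979,  -36.10661358,  380.31769202])}
```

View pics/scene0.png

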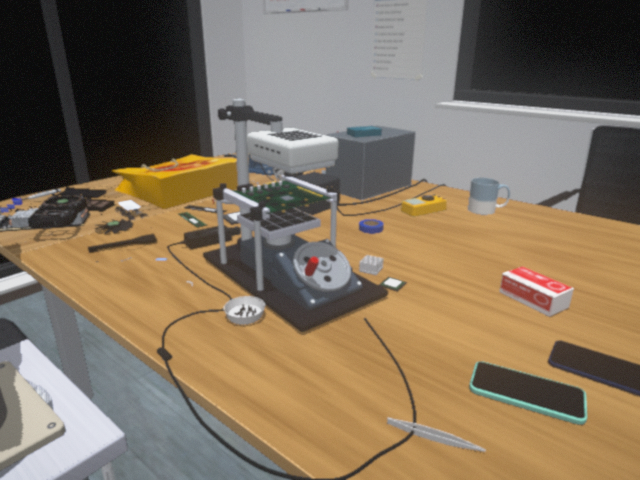

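View pics/top0.png

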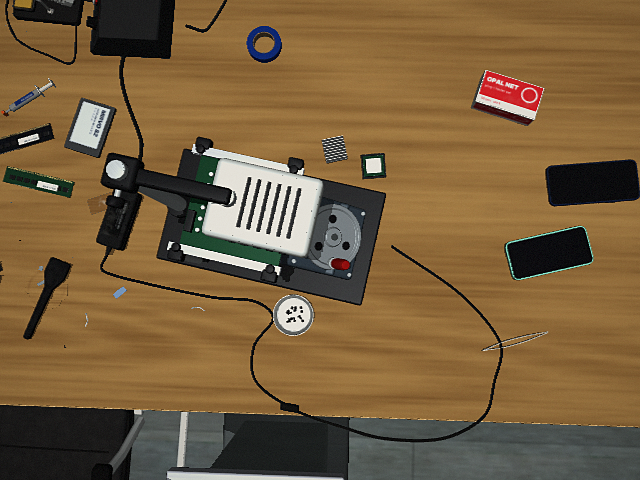

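The scene picture shows the station with its wheel at (322,266) and the red grip at (312,267). In the top picture, the base corners are at about (186,149), (386,193), (361,304) and (157,258). The wheel is at (335,237), the grip at (341,265), the dish at (293,315), the clamshell at (373,166) and the heatsink at (334,149).

```bash
cat > h.py <<'E'
import numpy as np,cv2
from scipy.spatial.transform import Rotation as Ro
from cell import monitor,viewer
def cloud(name,d):
    m=viewer.camera_model(name);v,u=np.mgrid[:480,:640]
    K=m["mtx"];P=np.stack([(u-K[0,2])/K[0,0]*d,(v-K[1,2])/K[1,1]*d,d],-1)
    return (P-m["t"])@m["R"]
def pix(name,X):
    m=viewer.camera_model(name);c=m["R"]@X+m["t"];c=m["mtx"]@c;return c[:2]/c[2]
E
python3 - <<'E'
from h import *
d=np.load("pics/top0.npy");W=cloud("top",d)
for u,v in [(192,155),(380,197),(357,298),(163,254),(293,315),(373,166),(334,149),(335,237),(400,350),(260,215)]:
    print((u,v),W[v,u].round(1))
# base by height band: largest rectangle
z=W[...,2];mk=((z>4)&(d>0)).astype(np.uint8);mk=cv2.morphologyEx(mk,cv2.MORPH_OPEN,np.ones((5,5)))
n,l,st,c=cv2.connectedComponentsWithStats(mk);i=l[285,350];print("zbase",np.median(z[l==i]),st[i])
bz=np.median(W[275:290,340:352,2]) if 0 else W[285,350,2]
# corners intersect pixel rays at base height -> station frame
m=viewer.camera_model("top");C=-m["R"].T@m["t"]
def at(u,v,zz):
    r=m["R"].T@np.linalg.inv(m["mtx"])@np.array([u,v,1.]);return C+r*(zz-C[2])/r[2]
cor=np.array([at(u,v,bz)[:2] for u,v in [(186,149),(386,193),(361,304),(157,258)]])
ref=np.array([[310,-105],[-75,-105],[-75,105],[310,105.]])
a=ref-ref.mean(0);b=cor-cor.mean(0)
th=np.arctan2((a[:,0]*b[:,1]-a[:,1]*b[:,0]).sum(),(a*b).sum());R=np.array([[np.cos(th),-np.sin(th)],[np.sin(th),np.cos(th)]])
o=cor.mean(0)-R@ref.mean(0);print("bz",bz,"th",th,np.degrees(th),"o",o,"res",(cor-(ref@R.T+o)).round(1).tolist())
# head check
hm=(z>285)&(z<310);H=(W[hm][:,:2]-o)@R;print("head",np.percentile(H,[1,99],axis=0).round(0).tolist())
for name in("top","scene"):
    p=cv2.imread(f"pics/{name}0.png").astype(int);dd=np.load(f"pics/{name}0.npy");Q=cloud(name,dd)
    r=(p[...,2]>130)&(p[...,1]<60)&(p[...,0]<60)&(dd>0)
    loc=np.c_[(Q[...,:2].reshape(-1,2)-o)@R,Q[...,2].ravel()].reshape(480,640,3)
    r&=(np.abs(loc[...,0])<90)&(np.abs(loc[...,1])<90)&(loc[...,2]>30)
    L=loc[r];print(name,"red n",len(L),L.mean(0).round(1),np.percentile(L,[2,98],axis=0).round(1).tolist())
    ax=np.array([-.5,0,np.cos(np.pi/6)]);h=np.array([0,0,75.])
    q=(L-h);t=q@ax;print(" axial",np.percentile(t,[2,50,98]).round(1));e1=np.array([ax[2],0,.5]);print(" in-plane e1,y",(q@e1).mean(),q[:,1].mean())
np.savez("st.npz",o=o,R=R,th=th)
E
```

```text
(192, 155) [724.6 132.3  18. ]
(380, 197) [ 653.8 -215.5   18.9]
(357, 298) [ 470.  -178.    14.3]
(163, 254) [540.1 176.9  19.1]
(293, 315) [435.9 -62.7   4. ]
(373, 166) [ 714.  -202.5    3.3]
(334, 149) [ 741.4 -129.7   16.7]
(335, 237) [ 573.  -136.3   84.3]
(400, 350) [ 378.7 -257.7    2.4]
(260, 215) [581.  -36.  301.4]
zbase 178.5109973991473 [   97   138   288   167 28773]
bz 18.81252261728757 th 1.372784077808649 78.6547338411944 o [ 574.11777034 -135.21318851] res [[-2.6, -4.3], [-0.9, 3.1], [3.1, 2.9], [0.4, -1.7]]
head [[26.0, -53.0], [171.0, 55.0]]
top red n 47 [-28.2  44.2 110.4] [[-33.3, 38.0, 106.4], [-23.2, 50.1, 115.0]]
 axial [42.1 44.8 47.1]
 in-plane e1,y -6.688008327697403 44.163161207418725
scene red n 37 [-28.4  48.6 109.2] [[-34.4, 42.6, 105.5], [-21.1, 53.1, 113.1]]
 axial [38.3 44.3 46.9]
 in-plane e1,y -7.527599648359365 48.591277610226754
```

Request:
arm_command:
  series: [100,0,0,-4,0,100,0,0,-8,0,100,0,0,-12,0,100,0,0,-16,0,100,0,0,-20,0]

```text
clock: 0.52
eef_pos: [215.8, 612.5, 433.0]
tool_rot: [-3.141, -0.0, 2.803]
force: [0.6, 1.8, -0.8]
width: 85.6
gripper_force: 0.0
```

Request:
arm_command:
  series: [100,0,0,-4,0,100,0,0,-8,0,100,0,0,-12,0,100,0,0,-16,0,100,0,0,-20,0]

```text
clock: 0.93
eef_pos: [214.5, 609.0, 623.1]
tool_rot: [3.123, -0.001, 2.804]
force: [-0.4, -6.1, -9.5]
width: 85.0
gripper_force: 0.0
```

Request:
arm_command:
  series: [100,0,0,-4,0,100,0,0,-8,0,100,0,0,-12,0,100,0,0,-16,0,100,0,0,-16,0]

```text
clock: 1.35
eef_pos: [199.5, 566.5, 665.0]
tool_rot: [3.084, -0.001, 2.803]
force: [-0.5, 1.4, -0.1]
width: 85.6
gripper_force: 0.0
```

```bash
python3 - <<'E'
from h import *
s=monitor.read_state();print(s["qpos"].round(3),s["eef_pos"],Ro.from_euler("xyz",s["tool_rot"]).as_matrix().round(3))
E
```

```text
[-1.371  0.446  0.226  0.665 -0.111  1.981  0.016] [199.46687248 566.54870704 664.98702152] [[-0.943  0.331  0.018]
 [ 0.332  0.942  0.055]
 [ 0.001  0.057 -0.998]]
```

Request:
arm_command:
  series: [100,0,0,4,0,100,0,0,8,0,100,0,0,8,0,100,0,0,8,0,100,0,0,8,0]

```text
clock: 1.77
eef_pos: [201.8, 573.6, 588.7]
tool_rot: [3.076, -0.0, 2.803]
force: [0.5, 0.1, 1.4]
width: 85.6
gripper_force: 0.0
```

Request:
arm_command:
  series: [100,4,0,0,0,100,8,0,0,0,100,11,1,-3,0,100,11,4,-6,0,100,11,7,-9,0]

```text
clock: 2.18
eef_pos: [111.6, 653.0, 653.4]
tool_rot: [3.037, -0.009, 2.81]
force: [1.5, 0.6, 1.1]
width: 85.3
gripper_force: 0.0
```

Request:
arm_command:
  series: [100,0,3,-3,0,100,0,6,-6,0,100,0,9,-9,0,100,0,12,-12,0,100,0,15,-15,0]

```text
clock: 2.6
eef_pos: [132.3, 669.1, 653.6]
tool_rot: [3.01, -0.011, 2.804]
force: [0.9, -1.1, 0.2]
width: 85.3
gripper_force: 0.0
```

Request:
arm_command:
  series: [100,0,4,0,0,100,0,8,0,0,100,0,12,0,0,100,0,16,0,0,100,0,20,0,0]

```text
clock: 3.02
eef_pos: [167.6, 747.2, 604.5]
tool_rot: [2.974, -0.015, 2.804]
force: [0.6, -0.1, -0.4]
width: 85.5
gripper_force: 0.0
```

```bash
python3 - <<'E'
from h import *
s=monitor.read_state();print(s["qpos"].round(3),s["eef_pos"],Ro.from_euler("xyz",s["tool_rot"]).as_matrix().round(3))
E
```

```text
[-1.422  0.77   0.256  0.228 -0.207  1.982 -0.119] [167.58700023 747.16178078 604.48344218] [[-0.944  0.329  0.041]
 [ 0.331  0.93   0.162]
 [ 0.015  0.167 -0.986]]
```

Request:
arm_command:
  series: [100,0,1,-4,0,100,0,2,-8,0,100,0,3,-12,0,100,0,4,-16,0,100,0,5,-20,0]

```text
clock: 3.43
eef_pos: [159.6, 697.2, 667.8]
tool_rot: [2.931, -0.02, 2.806]
force: [0.8, -0.6, -0.0]
width: 85.3
gripper_force: 0.0
```

Request:
arm_command:
  series: [100,0,2,-3.6,0,100,0,4,-7.2,0,100,0,6,-11,0,100,0,8,-15,0,100,0,10,-18,0]

```text
clock: 3.85
eef_pos: [161.2, 674.7, 702.0]
tool_rot: [2.89, -0.024, 2.806]
force: [-0.4, -0.5, 0.1]
width: 85.5
gripper_force: 0.0
```

Request:
arm_command:
  series: [100,0,2,-3.6,0,100,0,4,-7.2,0,100,0,6,-11,0,100,0,8,-15,0,100,0,10,-18,0]

```text
clock: 4.27
eef_pos: [161.8, 651.2, 735.5]
tool_rot: [2.846, -0.028, 2.807]
force: [-0.2, -0.7, 0.1]
width: 85.6
gripper_force: 0.0
```

```bash
python3 - <<'E'
from h import *
s=monitor.read_state();print(s["qpos"].round(3),s["eef_pos"],Ro.from_euler("xyz",s["tool_rot"]).as_matrix().round(3))
E
```

```text
[-1.424  0.524  0.214  0.345 -0.14   1.981 -0.097] [161.77508446 651.15935521 735.53913734] [[-0.944  0.322  0.07 ]
 [ 0.328  0.901  0.284]
 [ 0.028  0.291 -0.956]]
```

Request:
arm_command:
  series: [100,0,2,-3.6,0,100,0,4,-7.2,0,100,0,6,-11,0,100,0,8,-15,0,100,0,10,-18,0]

```text
clock: 4.68
eef_pos: [161.7, 627.5, 766.7]
tool_rot: [2.803, -0.032, 2.809]
force: [-0.3, 1.1, 0.9]
width: 85.7
gripper_force: 0.0
```

Request:
arm_command:
  series: [100,0,2,-3.6,0,100,0,4,-7.2,0,100,0,6,-11,0,100,0,8,-15,0,100,0,10,-18,0]

```text
clock: 5.1
eef_pos: [161.0, 603.5, 796.1]
tool_rot: [2.76, -0.035, 2.81]
force: [-0.2, -0.0, -0.3]
width: 85.5
gripper_force: 0.0
```

Request:
arm_command:
  series: [100,0,2,-3.6,0,100,0,4,-7.2,0,100,0,6,-11,0,100,0,8,-15,0,100,0,10,-18,0]

```text
clock: 5.52
eef_pos: [159.6, 579.1, 824.0]
tool_rot: [2.717, -0.038, 2.811]
force: [-0.7, -0.6, 0.2]
width: 85.5
gripper_force: 0.0
```

Request:
arm_command:
  series: [100,0,2,-3.6,0,100,0,4,-7.2,0,100,0,6,-11,0,100,0,8,-15,0,100,0,10,-18,0]

```text
clock: 5.93
eef_pos: [157.7, 554.2, 850.5]
tool_rot: [2.674, -0.041, 2.812]
force: [0.4, -0.7, 0.3]
width: 85.2
gripper_force: 0.0
```

```bash
python3 - <<'E'
from h import *
s=monitor.read_state();print(s["qpos"].round(3),s["eef_pos"],Ro.from_euler("xyz",s["tool_rot"]).as_matrix().round(3))
E
```

```text
[-1.427  0.32   0.234  0.377 -0.128  1.981 -0.07 ] [157.67857457 554.18088319 850.50418795] [[-0.946  0.306  0.111]
 [ 0.323  0.839  0.439]
 [ 0.041  0.451 -0.892]]
```

Request:
arm_command:
  series: [100,0,2,-3.6,0,100,0,4,-7.2,0,100,0,6,-11,0,100,0,8,-15,0,100,0,10,-18,0]

```text
clock: 6.35
eef_pos: [155.1, 528.7, 875.6]
tool_rot: [2.63, -0.043, 2.814]
force: [-0.4, 0.4, 0.3]
width: 85.5
gripper_force: 0.0
```

```bash
cat >> h.py <<'E'
st=np.load("st.npz")
O=np.r_[st["o"],75.];th=float(st["th"]);c,s_=np.cos(th),np.sin(th)
X=np.array([c,s_,0]);Y=np.array([-s_,c,0]);Z=np.array([0,0,1.])
AX=-.5*X+np.sqrt(.75)*Z; E1=np.sqrt(.75)*X+.5*Z
def tool():
    s=monitor.read_state();return s,Ro.from_euler("xyz",s["tool_rot"]).as_matrix()
def go(T):
    s,R=tool();return R.T@(np.array(T)-s["eef_pos"])/10
def info():
    s,R=tool();print("q",s["qpos"].round(2),"p",s["eef_pos"].round(1),"z",R[:,2].round(3),"want",(-AX).round(3),
      "ang",np.degrees(np.arccos(-R[:,2]@AX)).round(1),"f",s["force"].round(1),"t",round(s["clock"],2))
    print("roll to y||Y:",np.degrees(np.arctan2((R[:,0]@-Y)*1,R[:,1]@Y)).round(1)%180-0)
E
python3 - <<'E'
from h import *
info();print(go([450,150,700]).round(1),go([500,-300,500]).round(1))
E
```

```text
q [-1.43  0.27  0.24  0.38 -0.13  1.98 -0.06] p [155.1 528.7 875.6] z [ 0.122  0.475 -0.871] want [ 0.098  0.49  -0.866] ang 1.6 f [-0.4  0.4  0.3] t 6.35
roll to y||Y: 82.3
[-40.8 -30.7   0.9] [-60.9 -75.8  -2.5]
```

Request:
arm_command:
  series: [100,-3.2,-2.4,0,0,100,-6.4,-4.8,0,0,100,-9.6,-7.2,0,0,100,-12.8,-9.6,0,0,100,-16,-12,0,0]

```text
clock: 6.77
eef_pos: [270.8, 377.5, 808.7]
tool_rot: [2.631, -0.044, 2.814]
force: [0.7, 0.8, 0.5]
width: 85.4
gripper_force: 0.0
```

Request:
arm_command:
  series: [100,-3.2,-2.4,0,5,100,-6.4,-4.8,0,11,100,-9.6,-7.2,0,18,100,-12.8,-9.6,0,25,100,-16,-12,0,32]

```text
clock: 7.18
eef_pos: [385.9, 227.8, 743.6]
tool_rot: [2.72, -0.303, 2.303]
force: [0.7, 1.0, -0.5]
width: 85.4
gripper_force: 0.0
```

```bash
python3 - <<'E'
from h import *
info();print(go([450,150,700]).round(1),go([500,-300,500]).round(1))
E
```

```text
q [-0.95 -0.02  0.67  1.18 -0.43  1.7   0.27] p [385.9 227.8 743.6] z [ 0.122  0.476 -0.871] want [ 0.098  0.49  -0.866] ang 1.6 f [ 0.7  1.  -0.5] t 7.18
roll to y||Y: 50.0
[-10.9  -0.9   0.9] [-52.  -28.3  -2.5]
```

Request:
arm_command:
  series: [100,-3.5,-1.9,0,6,100,-7,-3.8,0,12,100,-10.5,-5.7,0,18,100,-14,-7.6,0,24,100,-17.5,-9.5,0,30]

```text
clock: 7.6
eef_pos: [425.6, 54.6, 654.6]
tool_rot: [2.927, -0.471, 1.767]
force: [1.5, -0.0, 0.5]
width: 85.5
gripper_force: 0.0
```

```bash
python3 - <<'E'
from h import *
info();print(go([500,-300,500]).round(1))
E
```

```text
q [-0.68  0.04  0.96  1.38 -0.55  1.73  0.33] p [425.6  54.6 654.6] z [ 0.122  0.476 -0.871] want [ 0.098  0.49  -0.866] ang 1.6 f [ 1.5 -0.   0.5] t 7.6
roll to y||Y: 20.0
[-39.3   0.9  -2.5]
```

Request:
arm_command:
  series: [100,-4,0.1,-0.2,4,100,-8,0.2,-0.5,8,100,-12,0.3,-0.8,12,100,-16,0.4,-1,16,100,-20,0.5,-1.2,20]

```text
clock: 8.02
eef_pos: [465.5, -125.2, 575.1]
tool_rot: [3.115, -0.513, 1.375]
force: [0.3, 0.9, 0.2]
width: 85.2
gripper_force: 0.0
```

```bash
python3 - <<'E'
from h import *
info();print(go([500,-300,500]).round(1))
E
```

```text
q [-0.15  0.37  1.09  1.35 -0.75  1.91  0.62] p [ 465.5 -125.2  575.1] z [ 0.121  0.476 -0.871] want [ 0.098  0.49  -0.866] ang 1.6 f [0.3 0.9 0.2] t 8.02
roll to y||Y: 0.09999999999999432
[-18.    6.8  -1.4]
```

Request:
arm_command:
  series: [100,-3.6,1.3,-0.3,0,100,-7.2,2.6,-0.6,0,100,-10.8,4,-0.9,0,100,-14.4,5.4,-1.2,0,100,-18,6.8,-1.4,0]

```text
clock: 8.43
eef_pos: [500.4, -300.0, 500.7]
tool_rot: [3.114, -0.513, 1.378]
force: [1.2, 0.7, 0.5]
width: 85.5
gripper_force: 0.0
```

```bash
python3 - <<'E'
from h import *
info();g=O+26*AX-7*E1+44.5*Y;print(g,[go(g+k*AX).round(1).tolist() for k in (250,120,-16)])
E
```

```text
q [ 0.34  0.61  0.87  1.13 -0.81  1.96  0.83] p [ 500.4 -300.   500.7] z [ 0.121  0.476 -0.871] want [ 0.098  0.49  -0.866] ang 1.6 f [1.2 0.7 0.5] t 8.43
roll to y||Y: 0.30000000000001137
[ 526.73739344 -145.14880663   94.0166605 ] [[-6.5, -1.0, 18.1], [-6.4, -1.3, 31.1], [-6.2, -1.6, 44.7]]
```

Request:
arm_command:
  series: [100,-1,-0.2,3.6,0,100,-2,-0.4,7.2,0,100,-3,-0.6,11,0,100,-4,-0.8,14.8,0,100,-5,-1,18.5,0]

```text
clock: 8.85
eef_pos: [504.2, -250.3, 314.1]
tool_rot: [3.113, -0.512, 1.378]
force: [1.0, -0.0, -1.0]
width: 85.3
gripper_force: 0.0
```

Request:
arm_command:
  series: [100,-0.5,-0.1,3.5,0,100,-1,-0.2,7,0,100,-1.4,-0.3,10,0,100,-1.4,-0.3,12.6,0,100,-1.4,-0.3,12.6,0]

```text
clock: 9.27
eef_pos: [513.5, -197.4, 195.2]
tool_rot: [3.122, -0.517, 1.378]
force: [-0.1, 1.1, 0.2]
width: 85.5
gripper_force: 0.0
```

```bash
python3 - <<'E'
from h import *
info();g=O+26*AX-7*E1+44.5*Y;print(g,[go(g+k*AX).round(1).tolist() for k in (120,-16)])
p,d=viewer.get_image("wrist");cv2.imwrite("pics/w1.png",p[:,:,::-1]);np.save("pics/w1.npy",d)
m=viewer.camera_model("wrist")
def fp(Xw):
    c=m["R"]@Xw+m["t"];r=np.hypot(c[0],c[1]);a=np.arctan2(r,c[2]);return m["mtx"][:2,2]+m["mtx"][0,0]*a*c[:2]/r
print("expected grip end",fp(g+20*AX),"base",fp(g-20*AX),"hub",fp(O))
# red via depth
pp=p.astype(int);r=(pp[...,0]>120)&(pp[...,1]<70)&(pp[...,2]<70)&(d>0)
v,u=np.nonzero(r);x=(u-m["mtx"][0,2])/m["mtx"][0,0];y=(v-m["mtx"][1,2])/m["mtx"][0,0];a=np.hypot(x,y)
D=d[r];P=np.stack([D*np.tan(a)*x/a,D*np.tan(a)*y/a,D],-1);Wp=(P-m["t"])@m["R"]
L=np.c_[(Wp-O)@E1,(Wp-O)@Y,(Wp-O)@AX];k=(np.abs(L)<80).all(1);L=L[k];print(k.sum(),u[k].mean(),v[k].mean(),np.percentile(L,[3,50,97],axis=0).round(1))
E
```

```text
q [ 0.16  0.78  0.77  1.76 -0.96  1.35  1.17] p [ 513.5 -197.4  195.2] z [ 0.114  0.482 -0.869] want [ 0.098  0.49  -0.866] ang 1.0 f [-0.1  1.1  0.2] t 9.27
roll to y||Y: 0.19999999999998863
[ 526.73739344 -145.14880663   94.0166605 ] [[-0.4, 0.3, -0.5], [-0.3, 0.0, 13.1]]
expected grip end [319.334646   247.14722383] base [318.12809478 231.50348817] hub [373.5853862  221.10269842]
581 317.43373493975906 242.65576592082616 [[-13.2  38.6  24.5]
 [ -4.3  45.8  46.2]
 [  0.9  52.9  48.5]]
```

View pics/w1.png

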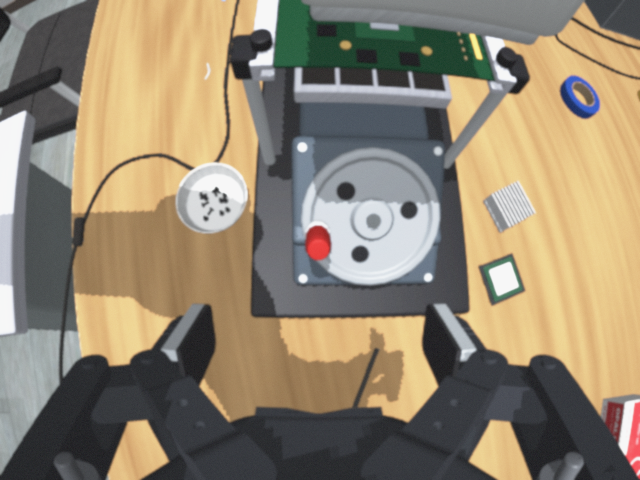

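The wrist view shows the red grip at (317,242), centred between the fingers, and the hub at (373,221), as predicted. The dish and the other loose things are well clear.

Request:
arm_command:
  series: [70,0,0,3.5,0,70,-0.1,0,7,0,70,-0.1,0,10,0,70,-0.1,0,12,0,70,-0.1,0,12.8,0]

```text
clock: 9.73
eef_pos: [530.5, -141.7, 86.9]
tool_rot: [3.113, -0.513, 1.38]
force: [-0.4, 0.0, 0.4]
width: 59.7
gripper_force: 0.0
```

Request:
arm_command:
  series: [40,0,0,0,0,30,0,0,0,0,20,0,0,0,0,10,0,0,0,0,10,0,0,0,0]

```text
clock: 10.15
eef_pos: [527.9, -145.8, 88.4]
tool_rot: [3.115, -0.508, 1.377]
force: [-7.3, -2.9, 3.2]
width: 16.7
gripper_force: 58.6
```

```bash
python3 - <<'E'
from h import *
info();s,R=tool();v=s["eef_pos"]-O;print(s["width"],s["gripper_force"],v@E1,v@Y,v@AX, (R.T@np.c_[E1,Y,AX]).round(3).tolist())
E
```

```text
q [ 0.18  0.87  0.56  1.87 -1.08  1.08  1.24] p [ 527.9 -145.8   88.4] z [ 0.12   0.472 -0.874] want [ 0.098  0.49  -0.866] ang 1.7 f [-7.3 -2.9  3.2] t 10.15
roll to y||Y: 0.19999999999998863
16.656483105962003 58.60990894027054 -10.153600911085203 43.231055923415894 21.33853934446495 [[1.0, 0.004, -0.016], [0.004, -1.0, 0.025], [-0.016, -0.025, -1.0]]
```

Request:
arm_command:
  series: [10,0.47,-0.04,0,0,10,0.94,-0.03,0,0,10,1.48,0.04,0,0,10,2.02,0.18,0,0,10,2.53,0.38,0,0]

```text
clock: 10.57
eef_pos: [529.8, -124.1, 100.8]
tool_rot: [3.126, -0.509, 1.373]
force: [-24.3, -3.1, 16.5]
width: 16.6
gripper_force: 60.5
```

```bash
cat >> h.py <<'E'
def ph():
    info();s,R=tool();v=s["eef_pos"]-O;f=s["force"]
    print("w",s["width"].round(1),"e1,y,ax",(v@E1).round(1),(v@Y).round(1),(v@AX).round(1),"psi",np.degrees(np.arctan2(v@E1,v@Y)).round(1),"r",np.hypot(v@E1,v@Y).round(1),"f e1,y,ax",(f@E1).round(1),(f@Y).round(1),(f@AX).round(1))
    
E
python3 - <<'E'
from h import *
ph()
E
```

```text
q [ 0.14  0.84  0.56  1.89 -1.07  1.08  1.19] p [ 529.8 -124.1  100.8] z [ 0.111  0.475 -0.873] want [ 0.098  0.49  -0.866] ang 1.2 f [-24.3  -3.1  16.5] t 10.57
roll to y||Y: 0.0Traceback (most recent call last):
  File "<stdin>", line 2, in <module>
  File "h.py", line 24, in ph
    print("w",s["width"].round(1),"e1,y,ax",(v@E1).round(1),(v@Y).round(1),(v@AX).round(1),"psi",np.degrees(np.arctan2(v@E1,v@Y)).round(1),"r",np.hypot(v@E1,v@Y).round(1),"f e1,y,ax",(f@E1).round(1),(f@Y).round(1),(f@AX).round(1))
              ^^^^^^^^^^^^^^^^
AttributeError: 'float' object has no attribute 'round'
```

```bash
sed -i 's/s\["width"\].round(1)/round(float(s["width"]),1)/' h.py; python3 -c "
from h import *
ph()"
```

```text
q [ 0.14  0.84  0.56  1.89 -1.07  1.08  1.19] p [ 529.8 -124.1  100.8] z [ 0.111  0.475 -0.873] want [ 0.098  0.49  -0.866] ang 1.2 f [-24.3  -3.1  16.5] t 10.57
roll to y||Y: 0.0
w 16.6 e1,y,ax 14.8 45.6 21.2 psi 18.0 r 48.0 f e1,y,ax 1.4 23.2 18.2
```

Request:
arm_command:
  series: [10,0,-0.15,-0.15,0,10,0,-0.3,-0.3,0,10,0,-0.3,-0.3,0,10,0,-0.3,-0.3,0,10,0,-0.3,-0.3,0]

```text
clock: 10.98
eef_pos: [530.6, -121.6, 102.6]
tool_rot: [3.121, -0.513, 1.377]
force: [-8.0, 3.0, -1.3]
width: 16.6
gripper_force: 59.9
```

```bash
python3 -c "
from h import *
ph()"
```

```text
q [ 0.14  0.84  0.56  1.89 -1.07  1.08  1.2 ] p [ 530.6 -121.6  102.6] z [ 0.115  0.478 -0.871] want [ 0.098  0.49  -0.866] ang 1.2 f [-8.   3.  -1.3] t 10.98
roll to y||Y: 0.19999999999998863
w 16.6 e1,y,ax 17.9 45.4 21.5 psi 21.6 r 48.8 f e1,y,ax 0.6 8.4 -1.8
```

Request:
arm_command:
  series: [10,0.88,0.33,0,0,10,1.62,0.9,0,0,10,2.23,1.65,0,0,10,2.67,2.46,0,0,10,2.93,3.36,0,0]

```text
clock: 11.4
eef_pos: [571.3, -100.3, 119.4]
tool_rot: [3.117, -0.519, 1.381]
force: [-1.1, 7.9, -2.2]
width: 16.4
gripper_force: 59.5
```

```bash
python3 -c "
from h import *
ph()"
```

```text
q [ 0.09  0.83  0.56  1.81 -1.07  1.11  1.09] p [ 571.3 -100.3  119.4] z [ 0.118  0.482 -0.868] want [ 0.098  0.49  -0.866] ang 1.2 f [-1.1  7.9 -2.2] t 11.4
roll to y||Y: 0.4000000000000057
w 16.4 e1,y,ax 51.4 9.6 21.6 psi 79.4 r 52.3 f e1,y,ax 5.4 2.6 -5.7
```

Request:
arm_command:
  series: [10,0.15,1.12,0.05,0,10,-0.1,2.27,0.08,0,10,-0.65,3.32,0.08,0,10,-1.44,4.18,0.08,0,10,-2.43,4.81,0.08,0]

```text
clock: 11.82
eef_pos: [615.1, -132.5, 106.2]
tool_rot: [3.116, -0.514, 1.381]
force: [-3.1, 5.8, -7.9]
width: 16.1
gripper_force: 59.2
```

```bash
cat >> h.py <<'E'
CX,CY=6.7,1.6
def arc(step,goal=None,k=5.,n=5):
    """state, then rows: corrections radial/axial from force (ease), arc by step deg/row"""
    s,R=tool();v=s["eef_pos"]-O;f=s["force"];e,y,a=v@E1-CX,v@Y-CY,v@AX
    p=np.arctan2(e,y);r=np.hypot(e,y);fr=f@E1*np.sin(p)+f@Y*np.cos(p);ft=f@E1*np.cos(p)-f@Y*np.sin(p);fa=f@AX
    q=s["qpos"];ang=np.degrees(np.arccos(-R[:,2]@AX))
    print(f"t{s['clock']:.2f} psi {np.degrees(p):.1f} r {r:.1f} ax {a:.1f} frad {fr:.1f} ftan {ft:.1f} fax {fa:.1f} w {s['width']:.1f} q3 {q[2]:.2f} q5 {q[4]:.2f} q6 {q[5]:.2f} q7 {q[6]:.2f} ang {ang:.1f}")
    # commanded psi/r estimate: measured minus force/k
    pc=p-ft/k/45; rc=r-fr/k
    out=[]
    for i in range(1,n+1):
        p2=pc+np.radians(step)*i
        T=45*np.array([np.sin(p2),-np.cos(p2)])-rc*np.array([np.sin(pc),-np.cos(pc)])
        out.append([10,*(T/10).round(2).tolist(),round(min(i,2)/2*fa/6.7/10,2),0])
    print(sum(out,[]))
E
python3 -c "
from h import *
arc(18)"
```

```text
t11.82 psi 156.2 r 45.1 ax 21.7 frad -3.7 ftan -2.1 fax -9.4 w 16.1 q3 0.56 q5 -1.05 q6 1.16 q7 1.03 ang 1.3
[10, -1.4, 0.27, np.float64(-0.07), 0, 10, -2.8, 0.18, np.float64(-0.14), 0, 10, -4.11, -0.34, np.float64(-0.14), 0, 10, -5.19, -1.24, np.float64(-0.14), 0, 10, -5.94, -2.43, np.float64(-0.14), 0]
```

```bash
python3 - <<'E'
t=open('h.py').read()
i=t.index("        T=45*");j=t.index("    print(sum(out")
t=t[:i]+'''        d=45*np.array([np.sin(p2),np.cos(p2)])-rc*np.array([np.sin(pc),np.cos(pc)])
        T=R.T@(d[0]*E1+d[1]*Y+AX*fa/6.7*min(i,2)/2)/10
        out.append([10,*[round(float(x),2) for x in T],0])
'''+t[j:]
open('h.py','w').write(t)
E
python3 -c "
from h import *
arc(18)"
```

```text
t11.82 psi 156.2 r 45.1 ax 21.7 frad -3.7 ftan -2.1 fax -9.4 w 16.1 q3 0.56 q5 -1.05 q6 1.16 q7 1.03 ang 1.3
[10, -1.4, 0.26, 0.09, 0, 10, -2.8, 0.16, 0.17, 0, 10, -4.1, -0.38, 0.17, 0, 10, -5.18, -1.28, 0.16, 0, 10, -5.92, -2.48, 0.14, 0]
```

Request:
arm_command:
  series: [10,-1.4,0.26,0.09,0,10,-2.8,0.16,0.17,0,10,-4.1,-0.38,0.17,0,10,-5.18,-1.28,0.16,0,10,-5.92,-2.48,0.14,0]

```text
clock: 12.23
eef_pos: [581.0, -178.3, 76.3]
tool_rot: [3.114, -0.517, 1.379]
force: [-0.9, 9.6, 5.7]
width: 16.1
gripper_force: 60.4
```

```bash
python3 -c "
from h import *
arc(18)"
```

```text
t12.23 psi -112.1 r 44.7 ax 21.5 frad -11.1 ftan -1.5 fax 0.3 w 16.1 q3 0.55 q5 -1.05 q6 1.15 q7 1.15 ang 1.5
[10, -0.12, -1.45, -0.04, 0, 10, 0.02, -2.85, -0.07, 0, 10, 0.58, -4.14, -0.11, 0, 10, 1.51, -5.19, -0.14, 0, 10, 2.73, -5.9, -0.17, 0]
```

Request:
arm_command:
  series: [10,-0.12,-1.45,-0.04,0,10,0.02,-2.85,-0.07,0,10,0.58,-4.14,-0.11,0,10,1.51,-5.19,-0.14,0,10,2.73,-5.9,-0.17,0]

```text
clock: 12.65
eef_pos: [527.7, -146.4, 88.3]
tool_rot: [3.112, -0.51, 1.376]
force: [4.7, 3.0, -8.4]
width: 16.6
gripper_force: 59.4
```

```bash
python3 -c "
from h import *
arc(7)"
```

```text
t12.65 psi -22.7 r 45.2 ax 21.6 frad -3.3 ftan -2.3 fax -9.2 w 16.6 q3 0.52 q5 -1.06 q6 1.06 q7 1.22 ang 1.8
[10, 0.55, -0.1, 0.06, 0, 10, 1.09, -0.21, 0.12, 0, 10, 1.64, -0.25, 0.11, 0, 10, 2.19, -0.22, 0.1, 0, 10, 2.73, -0.13, 0.1, 0]
```

```bash
cat > pl.py <<'E'
from h import *
def look(name):
    p,d=viewer.get_image(name);m=viewer.camera_model(name)
    if name=="wrist":
        v,u=np.mgrid[:480,:640];x=(u-m["mtx"][0,2])/m["mtx"][0,0];y=(v-m["mtx"][1,2])/m["mtx"][0,0];a=np.hypot(x,y)+1e-9;t=np.tan(a)/a*d
        W=(np.stack([t*x,t*y,d],-1)-m["t"])@m["R"]
    else: W=cloud(name,d)
    L=np.stack([(W-O)@X,(W-O)@Y,W[...,2]],-1);ok=d>0
    for nm,lo,hi in (("plate",100,169),("board",169.5,182)):
        k=ok&(L[...,0]>85)&(L[...,0]<225)&(abs(L[...,1])<60)&(L[...,2]>lo)&(L[...,2]<hi)
        h,_=np.histogram(L[k][:,2],np.arange(lo,hi+2,2));print(name,nm,k.sum(),h.tolist())
        if nm=="plate" and k.sum(): print(" x range",np.percentile(L[k][:,0],[2,50,98]).round(),"front edge z", L[k&(L[...,0]<100)][:,2].max(initial=0).round(1))
    cv2.imwrite(f"pics/{name}_pl.png",p[:,:,::-1])
look("scene");look("wrist")
p=cv2.imread("pics/scene_pl.png")[130:290,190:390];cv2.imwrite("pics/crop1.png",cv2.resize(p,None,fx=4,fy=3.75,interpolation=cv2.INTER_CUBIC)[:600])
E
python3 pl.py
```

```text
scene plate 871 [17, 24, 23, 16, 16, 9, 6, 1, 0, 0, 0, 0, 0, 0, 0, 5, 34, 41, 39, 39, 48, 43, 45, 299, 151, 0, 0, 0, 0, 0, 0, 5, 7, 3, 0]
 x range [ 87.  98. 146.] front edge z 167.2
scene board 1206 [0, 0, 337, 628, 157, 67, 17]
wrist plate 12136 [0, 0, 0, 0, 0, 0, 0, 0, 0, 0, 0, 0, 0, 0, 27, 425, 768, 821, 792, 825, 912, 947, 4040, 2578, 1, 0, 0, 0, 0, 0, 0, 0, 0, 0, 0]
 x range [ 87.  89. 104.] front edge z 148.0
wrist board 350 [0, 154, 196, 0, 0, 0, 0]
```

View pics/crop1.png

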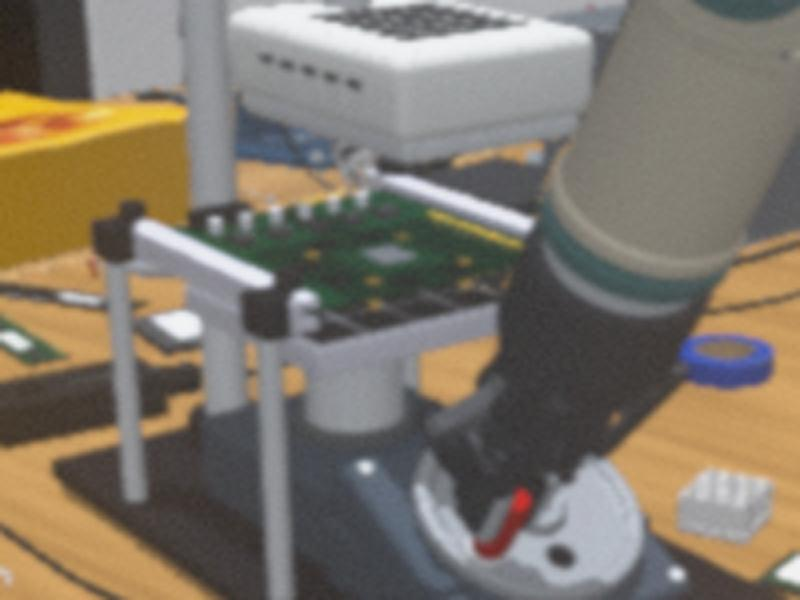

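The crop shows the plate just under the board, its top at about z 146 in both cameras, with the hand on the grip clear of the head. The lowest the studs can reach is 158, which is still about 200° of wheel away.

```bash
python3 -c "
from h import *
arc(18)"
```

```text
t12.75 psi -19.2 r 45.1 ax 21.6 frad 1.7 ftan 0.8 fax -7.0 w 16.5 q3 0.52 q5 -1.06 q6 1.06 q7 1.22 ang 1.6
[10, 1.38, -0.27, 0.03, 0, 10, 2.77, -0.08, 0.07, 0, 10, 4.04, 0.54, 0.08, 0, 10, 5.05, 1.51, 0.09, 0, 10, 5.71, 2.76, 0.11, 0]
```

Request:
arm_command:
  series: [10,1.38,-0.27,0.03,0,10,2.77,-0.08,0.07,0,10,4.04,0.54,0.08,0,10,5.05,1.51,0.09,0,10,5.71,2.76,0.11,0]

```text
clock: 13.17
eef_pos: [564.6, -100.2, 118.5]
tool_rot: [3.113, -0.514, 1.379]
force: [-1.2, 0.6, -0.9]
width: 16.8
gripper_force: 60.9
```

```bash
python3 -c "
from h import *
arc(12)"
```

```text
t13.17 psi 71.3 r 45.6 ax 21.5 frad 0.2 ftan -1.2 fax -0.9 w 16.8 q3 0.52 q5 -1.05 q6 1.07 q7 1.09 ang 1.6
[10, 0.14, 0.94, 0.03, 0, 10, 0.15, 1.88, 0.06, 0, 10, -0.05, 2.8, 0.09, 0, 10, -0.43, 3.66, 0.11, 0, 10, -0.98, 4.42, 0.14, 0]
```

Request:
arm_command:
  series: [10,0.14,0.94,0.03,0,10,0.15,1.88,0.06,0,10,-0.05,2.8,0.09,0,10,-0.43,3.66,0.11,0,10,-0.98,4.42,0.14,0]

```text
clock: 13.58
eef_pos: [608.0, -118.3, 113.2]
tool_rot: [3.11, -0.512, 1.381]
force: [-2.8, -1.7, 2.1]
width: 16.5
gripper_force: 61.4
```

```bash
python3 -c "
from h import *
arc(3)
arc(1.6,n=10)"; timeout 100 python3 pl.py
```

```text
t13.58 psi 134.1 r 45.2 ax 21.5 frad -2.3 ftan -1.1 fax 2.9 w 16.5 q3 0.53 q5 -1.04 q6 1.12 q7 1.02 ang 1.7
[10, -0.22, 0.11, -0.02, 0, 10, -0.4, 0.27, -0.03, 0, 10, -0.59, 0.41, -0.03, 0, 10, -0.78, 0.55, -0.02, 0, 10, -0.98, 0.67, -0.01, 0]
t13.58 psi 134.1 r 45.2 ax 21.5 frad -2.3 ftan -1.1 fax 2.9 w 16.5 q3 0.53 q5 -1.04 q6 1.12 q7 1.02 ang 1.7
[10, -0.14, 0.04, -0.02, 0, 10, -0.23, 0.13, -0.04, 0, 10, -0.33, 0.21, -0.03, 0, 10, -0.42, 0.29, -0.03, 0, 10, -0.52, 0.37, -0.03, 0, 10, -0.62, 0.44, -0.02, 0, 10, -0.73, 0.51, -0.02, 0, 10, -0.83, 0.58, -0.02, 0, 10, -0.94, 0.65, -0.01, 0, 10, -1.05, 0.71, -0.01, 0]
scene plate 800 [21, 25, 24, 23, 23, 21, 25, 17, 18, 14, 10, 5, 0, 0, 0, 0, 0, 0, 0, 2, 28, 43, 41, 42, 41, 41, 43, 96, 179, 3, 0, 4, 8, 2, 1]
 x range [ 87.  95. 152.] front edge z 168.2
scene board 1209 [0, 0, 338, 631, 154, 66, 20]
wrist plate 2010 [0, 0, 0, 0, 0, 0, 0, 0, 0, 0, 0, 0, 0, 0, 0, 0, 0, 0, 0, 46, 425, 653, 673, 213, 0, 0, 0, 0, 0, 0, 0, 0, 0, 0, 0]
 x range [88. 89. 90.] front edge z 147.6
wrist board 13781 [0, 1061, 10123, 2345, 252, 0, 0]
```

Request:
arm_command:
  series: [10,-0.22,0.11,-0.02,0,10,-0.4,0.27,-0.03,0,10,-0.59,0.41,-0.03,0,10,-0.78,0.55,-0.02,0,10,-0.98,0.67,-0.01,0]

```text
clock: 14.1
eef_pos: [613.2, -127.5, 108.6]
tool_rot: [3.109, -0.513, 1.38]
force: [2.5, 0.6, 4.3]
width: 16.1
gripper_force: 61.5
```

```bash
python3 -c "
from h import *
arc(2)"
```

```text
t14.10 psi 148.8 r 44.9 ax 21.5 frad 3.6 ftan -1.4 fax 3.2 w 16.1 q3 0.52 q5 -1.04 q6 1.13 q7 1.02 ang 1.8
[10, -0.1, 0.15, -0.02, 0, 10, -0.23, 0.22, -0.04, 0, 10, -0.38, 0.29, -0.03, 0, 10, -0.52, 0.35, -0.03, 0, 10, -0.67, 0.41, -0.03, 0]
```

Request:
arm_command:
  series: [10,-0.1,0.15,-0.02,0,10,-0.23,0.22,-0.04,0,10,-0.38,0.29,-0.03,0,10,-0.52,0.35,-0.03,0,10,-0.67,0.41,-0.03,0]

```text
clock: 14.52
eef_pos: [615.5, -135.0, 104.6]
tool_rot: [3.11, -0.512, 1.379]
force: [3.2, -0.5, 4.3]
width: 16.0
gripper_force: 61.5
```

```bash
python3 -c "
from h import *
arc(2)"
```

```text
t14.52 psi 159.9 r 44.8 ax 21.5 frad 3.9 ftan -1.0 fax 3.6 w 16.0 q3 0.52 q5 -1.04 q6 1.14 q7 1.02 ang 1.7
[10, -0.12, 0.14, -0.02, 0, 10, -0.27, 0.19, -0.05, 0, 10, -0.42, 0.23, -0.04, 0, 10, -0.57, 0.26, -0.04, 0, 10, -0.73, 0.29, -0.04, 0]
```

Request:
arm_command:
  series: [10,-0.12,0.14,-0.02,0,10,-0.27,0.19,-0.05,0,10,-0.42,0.23,-0.04,0,10,-0.57,0.26,-0.04,0,10,-0.73,0.29,-0.04,0]

```text
clock: 14.93
eef_pos: [616.1, -141.8, 100.8]
tool_rot: [3.113, -0.511, 1.379]
force: [2.4, 0.2, 3.0]
width: 16.4
gripper_force: 61.4
```

```bash
python3 -c "
from h import *
arc(2)"
```

```text
t14.93 psi 170.0 r 44.7 ax 21.5 frad 2.6 ftan -1.7 fax 2.2 w 16.4 q3 0.52 q5 -1.03 q6 1.14 q7 1.03 ang 1.6
[10, -0.14, 0.1, -0.01, 0, 10, -0.3, 0.12, -0.03, 0, 10, -0.46, 0.13, -0.02, 0, 10, -0.61, 0.14, -0.02, 0, 10, -0.77, 0.14, -0.02, 0]
```

Request:
arm_command:
  series: [10,-0.14,0.1,-0.01,0,10,-0.3,0.12,-0.03,0,10,-0.46,0.13,-0.02,0,10,-0.61,0.14,-0.02,0,10,-0.77,0.14,-0.02,0]

```text
clock: 15.35
eef_pos: [615.5, -148.4, 97.0]
tool_rot: [3.114, -0.512, 1.378]
force: [-1.4, 0.1, 1.7]
width: 16.6
gripper_force: 61.2
```

```bash
python3 -c "
from h import *
arc(2)"
```

```text
t15.35 psi 179.8 r 44.7 ax 21.5 frad -1.4 ftan -0.7 fax 1.6 w 16.6 q3 0.52 q5 -1.03 q6 1.15 q7 1.03 ang 1.6
[10, -0.16, -0.0, -0.01, 0, 10, -0.31, -0.01, -0.02, 0, 10, -0.47, -0.03, -0.02, 0, 10, -0.63, -0.05, -0.02, 0, 10, -0.78, -0.07, -0.02, 0]
```

Request:
arm_command:
  series: [10,-0.16,0,-0.01,0,10,-0.31,-0.01,-0.02,0,10,-0.47,-0.03,-0.02,0,10,-0.63,-0.05,-0.02,0,10,-0.78,-0.07,-0.02,0]

```text
clock: 15.77
eef_pos: [613.6, -154.7, 93.4]
tool_rot: [3.114, -0.512, 1.379]
force: [-2.1, 2.5, -0.3]
width: 16.3
gripper_force: 60.9
```

```bash
python3 -c "
from h import *
arc(2)"
```

```text
t15.77 psi -170.6 r 44.7 ax 21.6 frad -2.7 ftan -1.2 fax -1.2 w 16.3 q3 0.52 q5 -1.03 q6 1.15 q7 1.04 ang 1.5
[10, -0.15, -0.06, 0.01, 0, 10, -0.3, -0.09, 0.02, 0, 10, -0.45, -0.13, 0.02, 0, 10, -0.6, -0.18, 0.02, 0, 10, -0.75, -0.23, 0.02, 0]
```

Request:
arm_command:
  series: [10,-0.15,-0.06,0.01,0,10,-0.3,-0.09,0.02,0,10,-0.45,-0.13,0.02,0,10,-0.6,-0.18,0.02,0,10,-0.75,-0.23,0.02,0]

```text
clock: 16.18
eef_pos: [610.4, -160.5, 89.7]
tool_rot: [3.113, -0.512, 1.379]
force: [-2.9, 4.5, -0.6]
width: 16.0
gripper_force: 60.8
```

```bash
python3 -c "
from h import *
arc(2)"
```

```text
t16.18 psi -160.8 r 44.7 ax 21.5 frad -4.5 ftan -1.6 fax -2.5 w 16.0 q3 0.52 q5 -1.03 q6 1.15 q7 1.05 ang 1.6
[10, -0.13, -0.11, 0.02, 0, 10, -0.27, -0.17, 0.04, 0, 10, -0.41, -0.24, 0.04, 0, 10, -0.55, -0.31, 0.04, 0, 10, -0.69, -0.39, 0.03, 0]
```

Request:
arm_command:
  series: [10,-0.13,-0.11,0.02,0,10,-0.27,-0.17,0.04,0,10,-0.41,-0.24,0.04,0,10,-0.55,-0.31,0.04,0,10,-0.69,-0.39,0.03,0]

```text
clock: 16.6
eef_pos: [606.0, -166.0, 86.1]
tool_rot: [3.112, -0.512, 1.379]
force: [-0.8, 4.0, -1.1]
width: 16.3
gripper_force: 60.8
```

```bash
python3 -c "
from h import *
arc(2)"
```

```text
t16.60 psi -150.7 r 44.6 ax 21.6 frad -2.8 ftan -1.6 fax -2.8 w 16.3 q3 0.52 q5 -1.03 q6 1.14 q7 1.07 ang 1.6
[10, -0.13, -0.09, 0.02, 0, 10, -0.26, -0.18, 0.04, 0, 10, -0.39, -0.27, 0.04, 0, 10, -0.51, -0.37, 0.04, 0, 10, -0.63, -0.46, 0.04, 0]
```

Request:
arm_command:
  series: [10,-0.13,-0.09,0.02,0,10,-0.26,-0.18,0.04,0,10,-0.39,-0.27,0.04,0,10,-0.51,-0.37,0.04,0,10,-0.63,-0.46,0.04,0]

```text
clock: 17.02
eef_pos: [600.5, -170.6, 82.8]
tool_rot: [3.112, -0.512, 1.379]
force: [-1.3, 3.4, 2.7]
width: 16.8
gripper_force: 61.1
```

```bash
python3 -c "
from h import *
arc(2)"
```

```text
t17.02 psi -140.5 r 44.6 ax 21.5 frad -4.1 ftan -1.8 fax 0.8 w 16.8 q3 0.52 q5 -1.03 q6 1.14 q7 1.09 ang 1.7
[10, -0.09, -0.13, -0.01, 0, 10, -0.21, -0.24, -0.02, 0, 10, -0.32, -0.35, -0.02, 0, 10, -0.42, -0.47, -0.02, 0, 10, -0.53, -0.59, -0.02, 0]
```

Request:
arm_command:
  series: [10,-0.09,-0.13,-0.01,0,10,-0.21,-0.24,-0.02,0,10,-0.32,-0.35,-0.02,0,10,-0.42,-0.47,-0.02,0,10,-0.53,-0.59,-0.02,0]

```text
clock: 17.43
eef_pos: [593.9, -174.3, 80.0]
tool_rot: [3.112, -0.511, 1.379]
force: [1.9, 1.0, 1.0]
width: 16.7
gripper_force: 61.0
```

```bash
python3 -c "
from h import *
arc(2)"
```

```text
t17.43 psi -130.2 r 44.5 ax 21.5 frad -0.2 ftan -2.4 fax 0.2 w 16.7 q3 0.52 q5 -1.03 q6 1.13 q7 1.10 ang 1.7
[10, -0.13, -0.09, -0.0, 0, 10, -0.23, -0.22, -0.01, 0, 10, -0.31, -0.35, -0.01, 0, 10, -0.4, -0.48, -0.01, 0, 10, -0.48, -0.62, -0.01, 0]
```

Request:
arm_command:
  series: [10,-0.13,-0.09,0,0,10,-0.23,-0.22,-0.01,0,10,-0.31,-0.35,-0.01,0,10,-0.4,-0.48,-0.01,0,10,-0.48,-0.62,-0.01,0]

```text
clock: 17.85
eef_pos: [586.8, -176.8, 77.7]
tool_rot: [3.112, -0.511, 1.379]
force: [0.4, 1.5, 2.5]
width: 16.4
gripper_force: 61.2
```

```bash
python3 -c "
from h import *
arc(2)"
```

```text
t17.85 psi -120.0 r 44.5 ax 21.5 frad -2.2 ftan -1.3 fax 1.4 w 16.4 q3 0.52 q5 -1.03 q6 1.13 q7 1.12 ang 1.7
[10, -0.08, -0.13, -0.01, 0, 10, -0.15, -0.27, -0.03, 0, 10, -0.22, -0.42, -0.03, 0, 10, -0.28, -0.56, -0.03, 0, 10, -0.33, -0.71, -0.04, 0]
```

Request:
arm_command:
  series: [10,-0.08,-0.13,-0.01,0,10,-0.15,-0.27,-0.03,0,10,-0.22,-0.42,-0.03,0,10,-0.28,-0.56,-0.03,0,10,-0.33,-0.71,-0.04,0]

```text
clock: 18.27
eef_pos: [579.2, -178.3, 76.0]
tool_rot: [3.112, -0.511, 1.379]
force: [2.5, 1.8, 0.5]
width: 16.5
gripper_force: 61.0
```

```bash
python3 -c "
from h import *
arc(2)"
```

```text
t18.27 psi -109.8 r 44.5 ax 21.5 frad -1.4 ftan -2.7 fax -0.6 w 16.5 q3 0.51 q5 -1.04 q6 1.12 q7 1.14 ang 1.7
[10, -0.07, -0.14, 0.0, 0, 10, -0.11, -0.29, 0.0, 0, 10, -0.15, -0.45, -0.0, 0, 10, -0.18, -0.6, -0.0, 0, 10, -0.21, -0.75, -0.01, 0]
```

Request:
arm_command:
  series: [10,-0.07,-0.14,0,0,10,-0.11,-0.29,0,0,10,-0.15,-0.45,0,0,10,-0.18,-0.6,0,0,10,-0.21,-0.75,-0.01,0]

```text
clock: 18.68
eef_pos: [572.0, -178.5, 75.1]
tool_rot: [3.111, -0.512, 1.379]
force: [3.9, 2.4, 0.3]
width: 16.2
gripper_force: 61.0
```

```bash
python3 -c "
from h import *
arc(2)"
```

```text
t18.68 psi -100.3 r 44.5 ax 21.5 frad -2.2 ftan -3.8 fax -1.3 w 16.2 q3 0.51 q5 -1.04 q6 1.11 q7 1.15 ang 1.7
[10, -0.03, -0.16, 0.01, 0, 10, -0.04, -0.31, 0.01, 0, 10, -0.05, -0.47, 0.01, 0, 10, -0.06, -0.63, 0.0, 0, 10, -0.06, -0.78, -0.0, 0]
```

Request:
arm_command:
  series: [10,-0.03,-0.16,0.01,0,10,-0.04,-0.31,0.01,0,10,-0.05,-0.45,0.01,0,10,-0.05,-0.45,0.01,0,10,-0.05,-0.45,0.01,0]

```text
clock: 19.1
eef_pos: [567.9, -178.2, 74.8]
tool_rot: [3.111, -0.511, 1.379]
force: [5.7, 1.1, 0.8]
width: 16.4
gripper_force: 61.0
```

```bash
python3 -c "
from h import *
arc(1)"
```

```text
t19.10 psi -95.0 r 44.5 ax 21.5 frad -1.8 ftan -5.5 fax -0.4 w 16.4 q3 0.51 q5 -1.04 q6 1.10 q7 1.16 ang 1.7
[10, -0.01, -0.08, 0.0, 0, 10, -0.02, -0.16, 0.0, 0, 10, -0.02, -0.23, -0.0, 0, 10, -0.02, -0.31, -0.0, 0, 10, -0.02, -0.39, -0.01, 0]
```

Request:
arm_command:
  series: [10,-0.01,-0.08,0,0,10,-0.02,-0.16,0,0,10,-0.02,-0.23,0,0,10,-0.02,-0.23,0,0,10,-0.02,-0.23,0,0]

```text
clock: 19.52
eef_pos: [566.2, -178.0, 74.7]
tool_rot: [3.109, -0.511, 1.38]
force: [6.5, 1.3, 0.3]
width: 16.1
gripper_force: 61.0
```

```bash
python3 -c "
from h import *
arc(-12)"
```

```text
t19.52 psi -92.9 r 44.6 ax 21.5 frad -2.1 ftan -6.3 fax -1.0 w 16.1 q3 0.51 q5 -1.04 q6 1.10 q7 1.17 ang 1.8
[10, 0.11, 0.93, 0.03, 0, 10, 0.42, 1.82, 0.06, 0, 10, 0.9, 2.63, 0.08, 0, 10, 1.54, 3.32, 0.09, 0, 10, 2.31, 3.86, 0.1, 0]
```

Request:
arm_command:
  series: [10,0.11,0.93,0.03,0,10,0.42,1.82,0.06,0,10,0.9,2.63,0.08,0,10,1.54,3.32,0.09,0,10,2.31,3.86,0.1,0]

```text
clock: 19.93
eef_pos: [605.4, -166.5, 85.6]
tool_rot: [3.116, -0.509, 1.377]
force: [-4.4, -1.1, 5.3]
width: 16.3
gripper_force: 61.6
```

```bash
python3 -c "
from h import *
arc(-7)"
```

```text
t19.93 psi -149.5 r 44.6 ax 21.4 frad -4.1 ftan 1.3 fax 5.6 w 16.3 q3 0.52 q5 -1.03 q6 1.14 q7 1.06 ang 1.6
[10, 0.51, 0.21, -0.04, 0, 10, 1.03, 0.4, -0.09, 0, 10, 1.56, 0.52, -0.09, 0, 10, 2.11, 0.58, -0.1, 0, 10, 2.66, 0.57, -0.11, 0]
```

Request:
arm_command:
  series: [10,0.51,0.21,-0.04,0,10,1.03,0.4,-0.09,0,10,1.56,0.52,-0.09,0,10,2.11,0.58,-0.1,0,10,2.66,0.57,-0.11,0]

```text
clock: 20.35
eef_pos: [616.1, -144.0, 99.6]
tool_rot: [3.114, -0.511, 1.378]
force: [-1.6, 0.3, -2.2]
width: 16.6
gripper_force: 60.9
```

Request:
arm_command:
  series: [10,0,0,0,0,10,0,0,0,0,10,0,0,0,0,10,0,0,0,0,10,0,0,0,0]

```text
clock: 20.77
eef_pos: [616.1, -143.7, 99.8]
tool_rot: [3.113, -0.513, 1.379]
force: [-1.3, 2.1, -1.0]
width: 16.6
gripper_force: 60.9
```

```bash
python3 -c "
from h import *
arc(0)"; python3 pl.py
```

```text
t20.77 psi 172.7 r 44.8 ax 21.5 frad -1.5 ftan -1.3 fax -1.8 w 16.6 q3 0.52 q5 -1.03 q6 1.14 q7 1.02 ang 1.6
[10, -0.0, -0.01, 0.01, 0, 10, -0.0, -0.01, 0.03, 0, 10, -0.0, -0.01, 0.03, 0, 10, -0.0, -0.01, 0.03, 0, 10, -0.0, -0.01, 0.03, 0]
scene plate 833 [21, 23, 25, 22, 20, 24, 27, 18, 21, 15, 19, 12, 5, 0, 0, 0, 0, 0, 0, 0, 2, 22, 51, 48, 48, 49, 45, 53, 81, 162, 5, 3, 8, 4, 0]
 x range [ 87.  92. 153.] front edge z 167.3
scene board 1213 [0, 0, 328, 641, 160, 63, 21]
wrist plate 6217 [0, 0, 0, 0, 0, 0, 0, 0, 0, 0, 0, 0, 0, 0, 0, 0, 0, 0, 0, 0, 147, 703, 849, 865, 929, 920, 950, 838, 16, 0, 0, 0, 0, 0, 0]
 x range [88. 89. 90.] front edge z 156.5
wrist board 9068 [0, 1127, 7316, 624, 1, 0, 0]
```

Request:
arm_command:
  series: [30,0,0,0,0,50,0,0,0,0,70,0,0,0,0,70,0,0,0,0,70,0,0,0,0]

```text
clock: 21.28
eef_pos: [616.7, -144.9, 100.1]
tool_rot: [3.111, -0.511, 1.379]
force: [-0.0, 1.2, -0.1]
width: 59.8
gripper_force: 0.0
```

Request:
arm_command:
  series: [70,0,0,-1,0,70,0,0,-3,0,70,0,0,-6,0,70,0,0,-9,0,70,0,0,-12,0]

```text
clock: 21.7
eef_pos: [601.3, -202.4, 206.3]
tool_rot: [3.113, -0.511, 1.378]
force: [0.1, -0.3, -0.4]
width: 59.9
gripper_force: 0.0
```

Request:
arm_command:
  series: [70,0,0,-3,0,70,0,0,-6,0,70,0,0,-8,0,70,0,0,-8,0,70,0,0,-8,0]

```text
clock: 22.12
eef_pos: [591.9, -240.7, 275.8]
tool_rot: [3.11, -0.51, 1.379]
force: [0.6, 0.7, -0.4]
width: 60.1
gripper_force: 0.0
```

```bash
python3 - <<'E'
from h import *
info()
exec(open("pl.py").read().split("look(\"scene\")")[0].replace("from h import *",""))
look("scene");look("wrist")
E
```

```text
q [ 0.27  0.75  0.62  1.43 -0.84  1.47  0.88] p [ 591.9 -240.7  275.8] z [ 0.125  0.473 -0.872] want [ 0.098  0.49  -0.866] ang 1.8 f [ 0.6  0.7 -0.4] t 22.12
roll to y||Y: 0.30000000000001137
scene plate 836 [23, 21, 27, 22, 23, 20, 25, 18, 24, 14, 17, 11, 6, 0, 0, 0, 0, 0, 0, 0, 0, 23, 55, 47, 51, 53, 43, 44, 92, 159, 3, 4, 8, 3, 0]
 x range [ 87.  92. 153.] front edge z 167.1
scene board 1208 [0, 0, 322, 638, 158, 71, 19]
wrist plate 594 [0, 0, 0, 0, 0, 0, 0, 0, 0, 0, 0, 0, 0, 0, 0, 0, 0, 0, 0, 0, 40, 138, 167, 133, 112, 4, 0, 0, 0, 0, 0, 0, 0, 0, 0]
 x range [89. 90. 91.] front edge z 150.4
wrist board 873 [1, 395, 460, 17, 0, 0, 0]
```

View pics/wrist_pl.png

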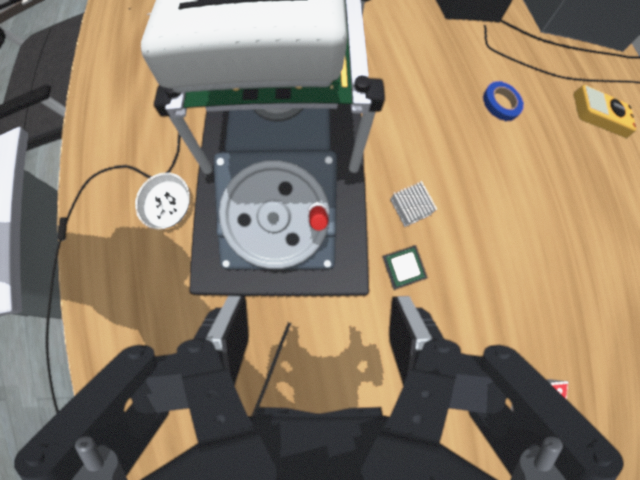

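The wrist view shows the grip free at (318,216), level with the hub at (273,217). The plate height is unchanged since release, the loose items look undisturbed and the hand is clear.

```bash
python3 -c "
from cell import workorder
print(workorder.finish_job())"
```

```text
the job is handed in; nothing more can be done
None
```

I wound the plate up against the studs (about 65 N estimated on the board), backed the wheel off about 80° for an estimated air gap of 4.5 mm, let go, and handed the job in at 22 s; no verdict came back.

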